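Take the battery out of the pH calibration caddy

ROBOT

A 7-joint arm with a two-finger parallel gripper is mounted at the origin on a cart in front of the work surface, level with it; the furniture and walls round the work are solid. World frame = base frame: x ahead of the robot, y to its left, z up, the work surface at z = 0. Lengths are in m, angles in rad, forces in N, time in s.
With the tool pointing down it reaches from about 0.4 to 0.875 m from the base axis. Payload 6.5 kg.
Tool frame: the origin (TCP) lies midway between the tips of the shut fingers; the grasp point (between the pads) lies 19 mm behind it; z points along the fingers, y is the line along which they close (so a half turn about z gives the same grasp; the last joint's range is limited). The gripper opens to 85 mm and grips with 20 to 120 N. Pads are 22 mm wide; open, the fingers measure 114 mm over their backs; the gripper's body (76 mm by 85 mm) begins 54 mm behind the grasp point. The pads swing forward as they close: fully open they stand 13 mm farther back than shut.
Start: joints at [1.259, 0.536, -0.004, 1.538, 0.003, 1.067, -0.071], TCP at [0.158, -0.63, 0.231] pointing down, gripper open.
Joint ranges: [-2.7, 2.7], [-0.37, 2.16], [-1.27, 1.26], [0.24, 2.4], [-1.31, 4.45], [0.19, 1.91], [-2.76, 2.76]. Speed limits (rad/s): [2.39, 2.39, 3.14, 3.14, 3.14, 3.14, 3.14].

INTERFACE

Orientations are given as a 3x3 rotation matrix whose columns are the frame's x, y, z axes.
In Python, from plant import get_state, capture, manip gives the robot as it stands.
- The arm moves only by the tool creep_tool, called after "Request:" in YAML: its name, and indented under it one key for each argument. Schema: {"type":"object","properties":{"offsets":{"type":"array","items":{"type":"object","properties":{"tx":{"type":"number"},"ty":{"type":"number"},"tz":{"type":"number"},"ax":{"type":"number"},"ay":{"type":"number"},"az":{"type":"number"}},"additionalProperties":false},"minItems":1,"maxItems":8},"finger_gap":{"type":"number"},"grip_force":{"type":"number"},"only":{"type":"string"},"quiet":{"type":"boolean"},"lines":{"type":"string"}},"required":["offsets"],"additionalProperties":false}. offsets is a list of rows, 1 to 8 of them, each an object with the fields tx, ty, tz (the shift in mm), ax, ay, az (a rotation vector in units of 0.05 rad); a field left out counts as zero; each row is the pose to reach, as a shift and turn from the pose commanded when the call began, along the tool's axes at that moment; what a row does not reach only later rows make up. A row lasts 1/8 s, in which the tool goes at most 0.0625 m and 0.188 rad, less where a joint would pass 70% of its speed; a pose out of reach is approached as far as the arm can. finger_gap is the finger opening in m, set as the call begins (left out keeps the last). The fingers move at their own pace and stop on an object; grip_force is the grip in N (left out, the last holds). Time passes only in rows, so rows that do not move let the fingers close. The tool returns the time, the measured TCP pose, the force, the opening and the grip force at its end. only (a regular expression) keeps the lines of the reply that match it, lines (a string "A,B") keeps lines A to B, and quiet returns only ok. Input that does not fit is refused with a message, and nothing moves.
- get_state(): the state, without advancing time (a new reading comes with each control period).
- capture(name): name is "scene" or "top" or "wrist"; returns a dict with "color" (420x560x3 uint8, red, green, blue), "range_z" (420x560 float32, m along the optical axis (not along the pixel's ray), 0 where there is no reading), "K" (3x3 intrinsics, pixels), "rvec" (rotation vector, rad) and "tvec" (3), from world to camera coordinates, as OpenCV has them. Camera axes: x right, y down, z forward; pixel columns grow to the right and rows downward; lengths in m; the calibration is good to about 2 mm. A picture is of the moment at which its call begins.
- manip.finish_job(): hands the job in; it is judged then, once.
The state is a dict: "clock": time; "q": joint angles; "joint_vel": joint speeds; "tau": joint torques, N m; "tool_pos": TCP position; "ee_rot": TCP orientation; "force": force on the tool from outside, world axes, zero at the start; "wrist_torque": the same for the moment, N m; "finger_gap": finger opening in m; "gripper_force": force on a finger pad.
Only numpy, scipy, OpenCV 4.12 (cv2) and the standard library are available. Lean on these libraries where they do the work, as an engineer would, in place of code of your own. Each camera call takes 0.05 s, during which the arm holds its last target. There are 200 camera calls.

TASK

The caddy's battery has to be charged. Move all three buffer bottles from the caddy onto the grey spill tray, then push the orange-topped battery pack down until it springs up, pull it out and stand it upright in the charger's pocket, all while the bottles stay on the tray. Then put the bottles back, each into the cup that has the colour of its cap.

Things in the scene. Friction and masses are not known exactly. Their poses are not given: they have to be found in the camera images.
- bottle_red: White round buffer bottle with a red screw cap, upright. Body 55 mm diameter to about 80 mm up, then a shoulder; cap 34 mm diameter, 96 to 112 mm (the top) above the bottom; 0.16 kg. Origin: centre of its underside. Grip by the cap or the body. At the start the three bottles stand in the three cups in any mix of colours.
- bottle_yellow: White round buffer bottle with a yellow screw cap, upright. Body 55 mm diameter to about 80 mm up, then a shoulder; cap 34 mm diameter, 96 to 112 mm (the top) above the bottom; 0.16 kg. Origin: centre of its underside. Grip by the cap or the body. At the start the three bottles stand in the three cups in any mix of colours.
- bottle_blue: White round buffer bottle with a blue screw cap, upright. Body 55 mm diameter to about 80 mm up, then a shoulder; cap 34 mm diameter, 96 to 112 mm (the top) above the bottom; 0.16 kg. Origin: centre of its underside. Grip by the cap or the body. At the start the three bottles stand in the three cups in any mix of colours.
- cup_red: Round open red plastic cup fixed on the caddy's deck, place of the red-capped bottle, whatever stands in it at the start. 76 mm outside, 71 mm inside diameter, rim 16 mm and inner floor 3 mm above its origin, the centre of its underside (26 mm above the bench).
- cup_yellow: Round open yellow plastic cup fixed on the caddy's deck, place of the yellow-capped bottle, whatever stands in it at the start. 76 mm outside, 71 mm inside diameter, rim 16 mm and inner floor 3 mm above its origin, the centre of its underside (26 mm above the bench).
- cup_blue: Round open blue plastic cup fixed on the caddy's deck, place of the blue-capped bottle, whatever stands in it at the start. 76 mm outside, 71 mm inside diameter, rim 16 mm and inner floor 3 mm above its origin, the centre of its underside (26 mm above the bench).
- battery_pack: Black battery pack, ribbed orange pad on top, 56 (x) x 30 (y) x 40 mm, 0.12 kg; origin: centre of underside. Top 16 mm is a full block, pinch it across the 30 mm. Upright in the caddy's bay, latched, top level with the bay's rim: no grip there. Push its top down 6-7 mm (freed at 4, stop at 8; about 7 N) and let go: it rises to 18 mm above the rim and rests loose; draw it straight up 40 mm.
- caddy: Fixed grey caddy, deck 26 mm high, about 210 x 220 mm. Origin: on the bench under the centre of its black battery bay (60 (x) x 34 (y) mm inside, 5 mm walls, rim 50 mm high). Cup centres 75 mm in front of the bay (-x), and 62 mm left and right of it (+y, -y); the meter head with sloping face and display is behind it (+x), 90 mm high.
- charger: Fixed white desktop charger with a black open pocket and two brass contacts, about 100 x 74 mm. Origin: on the bench under the pocket's centre. Pocket inside 70 (x) x 44 (y) mm, floor 12 mm, rim 27 mm above the bench. The battery pack stands in it upright, long side along the long side, either way round.
- tray: Fixed shallow grey plastic spill tray, 132 (x) x 216 (y) mm outside, 124 x 208 mm inside, floor 3 mm and rim 14 mm above the bench. Origin: centre of its underside. Empty at the start; room for three bottles (for example at x, y = -27, -64; -27, 64; 29, 0 mm).

How it is judged:
On the way, in this order (a step that is already met when the one before it is completed fails the run):
1. all three bottles stand upright and released on the spill tray (x of bottle_red in the frame of tray between -0.055 and 0.055 m and y of bottle_red in the frame of tray between -0.095 and 0.095 m and z of bottle_red in the frame of tray between 0 and 0.008 m and angle between each of bottle_red, bottle_yellow, bottle_blue's own z axis and vertical below 0.12 rad and linear speed of each of bottle_red, bottle_yellow, bottle_blue below 0.03 m/s and contact force between the fingers and bottle_red below 0.3 N and x of bottle_yellow in the frame of tray between -0.055 and 0.055 m and y of bottle_yellow in the frame of tray between -0.095 and 0.095 m and z of bottle_yellow in the frame of tray between 0 and 0.008 m and contact force between the fingers and bottle_yellow below 0.3 N and x of bottle_blue in the frame of tray between -0.055 and 0.055 m and y of bottle_blue in the frame of tray between -0.095 and 0.095 m and z of bottle_blue in the frame of tray between 0 and 0.008 m and contact force between the fingers and bottle_blue below 0.3 N), for 0.2 s.
2. with the bottles on the tray, the battery pack has been pushed in and has sprung up at least 12 mm (all of step 1 and z of battery_pack in the frame of caddy above 0.022 m), for 0.1 s.
3. the battery pack stands released in the charger's pocket, the bottles still on the tray (all of step 1 and horizontal distance between battery_pack and charger below 0.012 m and z of battery_pack in the frame of charger between 0.008 and 0.017 m and angle between battery_pack's own z axis and vertical below 0.12 rad and linear speed of battery_pack below 0.03 m/s and contact force between the fingers and battery_pack below 0.3 N), for 0.2 s.
At the end, for the whole second after the job is handed in: Each bottle stands upright, released and at rest on the floor of the cup of its cap's colour (within 12 mm of its centre), and the battery pack stands upright, released and at rest on the floor of the charger's pocket (within 12 mm of its centre) (horizontal distance between bottle_red and cup_red below 0.012 m and z of bottle_red in the frame of cup_red between 0 and 0.008 m and angle between each of bottle_red, bottle_yellow, bottle_blue, battery_pack's own z axis and vertical below 0.12 rad and linear speed of each of bottle_red, bottle_yellow, bottle_blue, battery_pack below 0.03 m/s and contact force between the fingers and bottle_red below 0.3 N and horizontal distance between bottle_yellow and cup_yellow below 0.012 m and z of bottle_yellow in the frame of cup_yellow between 0 and 0.008 m and contact force between the fingers and bottle_yellow below 0.3 N and horizontal distance between bottle_blue and cup_blue below 0.012 m and z of bottle_blue in the frame of cup_blue between 0 and 0.008 m and contact force between the fingers and bottle_blue below 0.3 N and horizontal distance between battery_pack and charger below 0.012 m and z of battery_pack in the frame of charger between 0.008 and 0.017 m and contact force between the fingers and battery_pack below 0.3 N); the robot touches nothing.
It fails at once if the red-capped bottle is tipped over (more than 45 degrees) (angle between bottle_red's own z axis and vertical above 0.785 rad).
It fails at once if the yellow-capped bottle is tipped over (more than 45 degrees) (angle between bottle_yellow's own z axis and vertical above 0.785 rad).
It fails at once if the blue-capped bottle is tipped over (more than 45 degrees) (angle between bottle_blue's own z axis and vertical above 0.785 rad).
It also fails if it takes over 147 s, if anything falls off the work surface, if the arm or the gripper's body presses on something with over 40 N, if the wrist force passes 120 N, or if a joint passes its speed limit or range.

## Working session

There is one attempt and no reset: what is moved stays moved. The work goes in short steps, Python scripts to look and compute and a tool call to move; the robot and the scene stay as the last step left them, time stands still between calls to the robot, and variables do not carry over. Pictures are saved under pics/ and viewed, at most 14 in all, crops included, and the job is handed in when it is done.

```bash
ls; mkdir -p pics
```

Run:
```python
from plant import get_state, capture
import cv2,numpy as np
s=get_state(); print(s['clock'],s['tool_pos'],s['ee_rot'],s['finger_gap'],s['force'])
for n in ('scene','top'):
    c=capture(n); np.savez(f'pics/{n}0.npz',**c); cv2.imwrite(f'pics/{n}0.png',c['color'][:,:,::-1]); print(c['K'],c['rvec'],c['tvec'])
```

```text
pics
0.0 [ 0.15801153 -0.62984877  0.23040077] [[ 9.69915419e-01  2.43441556e-01 -5.36728644e-04]
 [ 2.43442121e-01 -9.69913988e-01  1.67019099e-03]
 [-1.13986724e-04 -1.75060636e-03 -9.99998461e-01]] 0.0855536035726779 [ 0.69758146  1.29861687 -0.76417564]
[[458.34300297   0.         288.43849089]
 [  0.         458.34300297 202.99700717]
 [  0.           0.           1.        ]] [ 1.12974368 -2.17178842  1.16505351] [0.38912567 0.24209371 0.864063  ]
[[485.51925592   0.         283.02333753]
 [  0.         485.51925592 208.75363063]
 [  0.           0.           1.        ]] [ 2.1099495  -2.12925702  0.20719882] [0.13623941 0.53146301 1.07553437]
```

View pics/scene0.png

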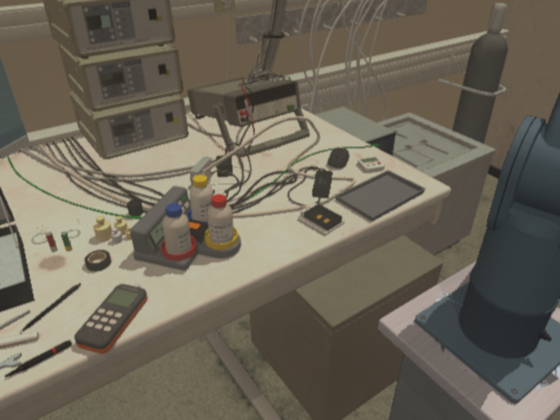

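View pics/top0.png

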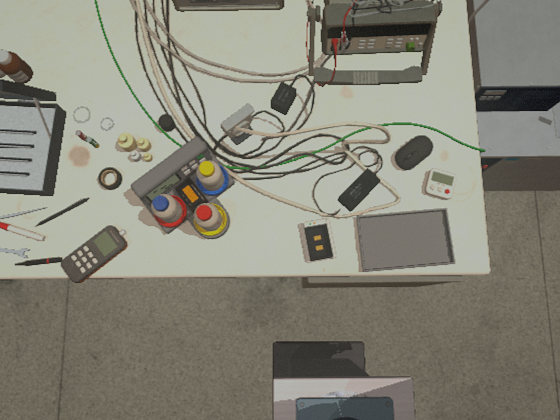

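The scene view shows a blue cap in the red cup (174,211), a yellow cap (200,182) and a red cap in the yellow cup (219,202). In the top view the caps are blue (167,204), yellow (208,170) over the blue cup, and red (208,217). The battery is at (190,193), the charger at (317,242) and the tray at (405,240).

Create h.py:
```python
import cv2,numpy as np
def cam(c):
    R=cv2.Rodrigues(c['rvec'])[0]; t=np.ravel(c['tvec']); return R,t,-R.T@t
def ray(c,uv):
    R,t,C=cam(c); d=R.T@np.linalg.inv(c['K'])@np.array([uv[0],uv[1],1.]); return C,d
def plane(c,uv,z):
    C,d=ray(c,uv); return C+d*(z-C[2])/d[2]
def tri(c1,u1,c2,u2):
    P=[c['K']@np.c_[cam(c)[0],cam(c)[1]] for c in (c1,c2)]
    X=cv2.triangulatePoints(P[0],P[1],np.array(u1,float).reshape(2,1),np.array(u2,float).reshape(2,1)); return (X[:3]/X[3]).ravel()
def cloud(c):
    R,t,C=cam(c); z=c['range_z']; v,u=np.mgrid[:z.shape[0],:z.shape[1]]; K=c['K']
    p=np.stack([(u-K[0,2])/K[0,0]*z,(v-K[1,2])/K[1,1]*z,z],-1); w=(p-t)@R; w[z==0]=np.nan; return w
def hsv(c): return cv2.cvtColor(c['color'],cv2.COLOR_RGB2HSV)
def cmask(c,name):
    h=hsv(c); H,S,V=h[...,0].astype(int),h[...,1],h[...,2]
    lo={'red':(H<6)|(H>173),'yellow':(H>=20)&(H<33),'blue':(H>105)&(H<130),'orange':(H>=7)&(H<19)}[name]
    return lo&(S>130)&(V>70)
```

Run:
```python
from h import *
L={n:dict(np.load(f'pics/{n}0.npz')) for n in('scene','top')}
for n,c in L.items():
    W=cloud(c); print(n,cam(c)[2])
    for col in('red','yellow','blue','orange'):
        m=cmask(c,col).astype(np.uint8); k,lab,st,ce=cv2.connectedComponentsWithStats(m)
        for i in range(1,k):
            if st[i,4]>25:
                w=W[lab==i]; print(col,st[i],ce[i].round(1),np.nanmedian(w,0).round(3),np.nanpercentile(w[:,2],[10,95]).round(3))
c=L['top'];W=cloud(c)
for uv in [(30,250),(340,200),(317,242),(405,240),(362,265),(450,265),(445,212),(358,215),(190,193)]: print(uv,W[uv[1],uv[0]].round(3))
im=cv2.resize(c['color'][150:280,120:260],None,fx=4,fy=4,interpolation=cv2.INTER_CUBIC); im2=cv2.resize(c['color'][190:290,290:470],None,fx=4,fy=4,interpolation=cv2.INTER_CUBIC)
cv2.imwrite('pics/a.png',im[:,:,::-1]);cv2.imwrite('pics/b.png',im2[:,:,::-1])
```

```text
scene [-0.24866192  0.65869914  0.67890773]
red [211 195  15  12 156] [218.3 200.4] [0.502 0.306 0.139] [0.129 0.142]
red [ 48 236   6  10  30] [ 50.4 240.5] [0.719 0.625 0.031] [0.021 0.042]
red [161 236  35  24 244] [179.3 251.4] [0.507 0.41  0.035] [0.029 0.043]
yellow [193 175  14  12 149] [199.6 180.6] [0.599 0.301 0.139] [0.128 0.142]
yellow [204 228  34  21 250] [220.5 241. ] [0.487 0.321 0.035] [0.029 0.043]
orange [189 221  11   8  67] [193.7 224.9] [0.564 0.344 0.051] [0.05  0.053]
orange [ 77 298  69  55 244] [111.4 335.4] [0.391 0.601 0.01 ] [0.005 0.013]
top [0.31504198 0.13306674 1.15794218]
red [342   7   9  27  43] [344.8  20.2] [ 0.924 -0.007  0.189] [0.167 0.197]
red [332  38   6  29  77] [334.7  46.7] [0.901 0.008 0.133] [0.117 0.137]
red [154 195  33  32 251] [174.7 214.2] [0.517 0.379 0.031] [0.026 0.044]
red [196 205  16  15 189] [203.5 212.2] [0.51  0.301 0.14 ] [0.137 0.143]
red [  0 222   9   8  45] [  3.4 225.5] [0.506 0.798 0.014] [0.009 0.018]
yellow [199 161  15  16 189] [206.2 168.2] [0.607 0.298 0.14 ] [0.136 0.143]
yellow [194 203  33  33 253] [213.8 223.7] [0.495 0.286 0.031] [0.026 0.046]
blue [198 166  30  29 168] [215.9 185.4] [0.589 0.284 0.03 ] [0.027 0.043]
orange [  0  52  19  19 147] [10.8 63.2] [0.889 0.783 0.075] [0.07  0.081]
orange [182 185  16  17 133] [189.7 193.1] [0.572 0.349 0.05 ] [0.048 0.053]
(30, 250) [0.448 0.737 0.001]
(340, 200) [ 0.559 -0.005  0.021]
(317, 242) [0.459 0.051 0.013]
(405, 240) [ 0.463 -0.16   0.005]
(362, 265) [ 0.405 -0.055  0.   ]
(450, 265) [ 0.403 -0.264  0.   ]
(445, 212) [ 0.529 -0.257  0.013]
(358, 215) [ 0.526 -0.05   0.   ]
(190, 193) [0.572 0.348 0.054]
```

View pics/a.png

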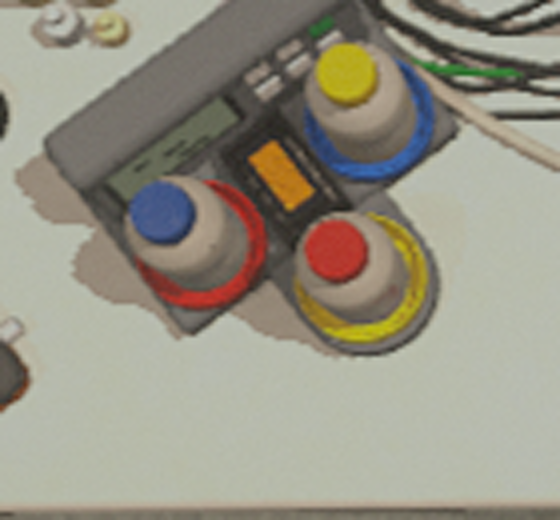

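View pics/b.png

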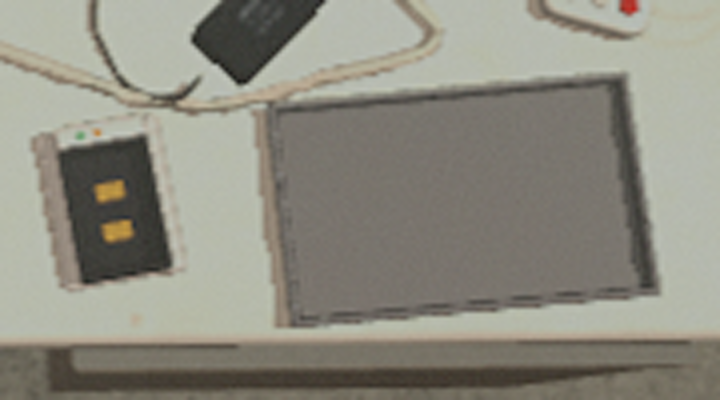

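Crop a shows three things: the caps over the wrong cups, the battery's orange pad turned with the caddy, and the meter head at the upper left. Crop b shows the charger pocket (110,210) and the tray, both slightly turned. Next I measure these positions from both views.

Create meas.py:
```python
from h import *
L={n:dict(np.load(f'pics/{n}0.npz')) for n in('scene','top')}
W={n:cloud(c) for n,c in L.items()}
def circ(p):
    A=np.c_[2*p[:,:2],np.ones(len(p))]; s=np.linalg.lstsq(A,(p[:,:2]**2).sum(1),rcond=None)[0]; return s[:2],np.sqrt(s[2]+s[:2]@s[:2])
def cmask2(c,n):
    h=hsv(c);H,S,V=[h[...,i].astype(int) for i in range(3)]
    return (H>100)&(H<130)&(S>70) if n=='blue' else cmask(c,n)
for col in('red','yellow','blue'):
    cen={}
    for n,c in L.items():
        w=W[n];m=cmask2(c,col)&(w[...,0]>.42)&(w[...,0]<.68)&(w[...,1]>.2)&(w[...,1]<.46)
        capm=(m&(w[...,2]>.138)); vv,uu=np.nonzero(m&(w[...,2]>.12)&(w[...,2]<.155)); 
        v,u=np.nonzero(capm); cen[n]=np.array([u.mean(),v.mean()])
        (ec,r)=cv2.minEnclosingCircle(np.c_[u,v].astype(np.float32))
        cen[n]=np.array(ec)
        p=w[m&(w[...,2]>.036)&(w[...,2]<.05)]
        print(col,n,'cap px',cen[n].round(1),'cap@.141',plane(c,cen[n],.141).round(4),'rng',np.nanmean(w[capm],0).round(4), 'cupfit',[np.round(x,4) for x in circ(p)],'rimz',np.nanpercentile(p[:,2],[50,90]).round(3))
    print(col,'tri',tri(L['scene'],cen['scene'],L['top'],cen['top']).round(4))
cs={}
for n,c in L.items():
    w=W[n]; m=cmask(c,'orange')&(w[...,0]>.53)&(w[...,0]<.62)&(w[...,1]>.3)&(w[...,1]<.4)
    k,lab,st,ce=cv2.connectedComponentsWithStats(m.astype(np.uint8)); i=1+st[1:,4].argmax(); v,u=np.nonzero(lab==i)
    q=np.array([plane(c,x,.05)[:2] for x in zip(u,v)]); cs[n]=ce[i]
    r=cv2.minAreaRect((q*1000).astype(np.float32)); print('pad',n,q.mean(0).round(4),r)
print('pad tri',tri(L['scene'],cs['scene'],L['top'],cs['top']))
c=L['top'];w=W['top']
g=c['color'].max(2).astype(int); h=hsv(c)
def roi(a,b,cc,d): return (w[...,0]>a)&(w[...,0]<b)&(w[...,1]>cc)&(w[...,1]<d)
m=roi(.39,.52,.0,.11)&(g<95)  # pocket
k,lab,st,ce=cv2.connectedComponentsWithStats(m.astype(np.uint8))
for i in range(1,k):
    if st[i,4]>200:
        v,u=np.nonzero(lab==i); q=np.array([plane(c,x,.02)[:2] for x in zip(u,v)]); print('pocket',q.mean(0),cv2.minAreaRect((q*1000).astype(np.float32)))
for n,c in L.items():
    w=W[n];h=hsv(c);m=(h[...,0]>7)&(h[...,0]<28)&(h[...,1]>100)&(w[...,0]>.42)&(w[...,0]<.5)&(w[...,1]>.03)&(w[...,1]<.08)&(w[...,2]>.005)&(w[...,2]<.03)
    print('brass',n,m.sum(),np.nanmean(w[m],0).round(4))
w=W['top']
m=(w[...,2]>.009)&(w[...,2]<.02)&roi(.38,.56,-.29,-.04); p=w[m]; print('tray rim',cv2.minAreaRect((p[:,:2]*1000).astype(np.float32)),p[:,2].max())
m=(g<135)&roi(.39,.55,-.28,-.04); k,lab,st,ce=cv2.connectedComponentsWithStats(m.astype(np.uint8)); i=1+st[1:,4].argmax(); v,u=np.nonzero(lab==i); q=np.array([plane(L['top'],x,.01)[:2] for x in zip(u,v)]); print('tray col',cv2.minAreaRect((q*1000).astype(np.float32)))
m=(w[...,2]>.022)&(w[...,2]<.034)&roi(.39,.52,.0,.11); p=w[m]; print('charger rim',m.sum(),cv2.minAreaRect((p[:,:2]*1000).astype(np.float32)),np.median(p[:,2]))
```

```bash
python3 meas.py
```

```text
red scene cap px [218.1 198. ] cap@.141 [0.5063 0.3043 0.141 ] rng [0.5064 0.304  0.1403] cupfit [array([0.5316, 0.3979]), np.float64(0.0362)] rimz [0.04  0.043]
red top cap px [203.8 211.8] cap@.141 [0.5101 0.3005 0.141 ] rng [0.5105 0.3009 0.1405] cupfit [array([0.5333, 0.3966]), np.float64(0.0361)] rimz [0.04  0.043]
red tri [0.5111 0.3015 0.1373]
yellow scene cap px [199.5 178.5] cap@.141 [0.6028 0.3007 0.141 ] rng [0.6048 0.3002 0.1407] cupfit [array([0.511 , 0.3035]), np.float64(0.0364)] rimz [0.04  0.043]
yellow top cap px [206.3 167.7] cap@.141 [0.6076 0.2972 0.141 ] rng [0.6082 0.2974 0.1408] cupfit [array([0.5189, 0.307 ]), np.float64(0.0411)] rimz [0.041 0.045]
yellow tri [0.6088 0.298  0.1371]
blue scene cap px [173.  207.5] cap@.141 [0.5273 0.398  0.141 ] rng [0.5291 0.3972 0.1403] cupfit [array([0.6078, 0.3032]), np.float64(0.034)] rimz [0.042 0.043]
blue top cap px [160. 202.] cap@.141 [0.5323 0.3947 0.141 ] rng [0.5319 0.3956 0.1406] cupfit [array([0.6102, 0.3187]), np.float64(0.0463)] rimz [0.041 0.045]
blue tri [0.5332 0.3959 0.1368]
pad scene [0.5653 0.3436] ((565.781982421875, 345.11639404296875), (29.175888061523438, 23.190942764282227), 35.74631881713867)
pad top [0.5723 0.3496] ((571.4581909179688, 349.2623291015625), (41.16560363769531, 19.596492767333984), 38.66028594970703)
pad tri [0.57002751 0.34625111 0.04948803]
pocket [0.45807166 0.04919841] ((458.3153381347656, 49.439453125), (79.74337005615234, 53.42583084106445), 9.703288078308105)
brass scene 50 [0.4548 0.0509 0.0146]
brass top 75 [0.4581 0.049  0.0121]
tray rim ((481.9576416015625, -156.17074584960938), (169.70794677734375, 222.11419677734375), 4.529629230499268) 0.01996789124022584
tray col ((464.44000244140625, -156.80776977539062), (135.35025024414062, 221.30712890625), 4.201326847076416)
charger rim 335 ((465.2034912109375, 49.37312698364258), (92.8445816040039, 54.12550354003906), 9.62572956085205) 0.026227886710646946
```

Careful with the scale: shifts go in mm and turns go in units of 0.05 rad. That gives: 0.412 m is 412, -0.237 m is -237, 0.246 rad is 4.92.

Request:
creep_tool:
  offsets:
    - {"tx":50,"ty":-30,"tz":-40,"az":1.2}
    - {"tx":100,"ty":-58,"tz":-40,"az":2.4}
    - {"tx":150,"ty":-88,"tz":-40,"az":4.92}
    - {"tx":200,"ty":-115,"tz":-40,"az":4.92}
    - {"tx":255,"ty":-147,"tz":-40,"az":4.92}
    - {"tx":310,"ty":-178,"tz":-40,"az":4.92}
    - {"tx":360,"ty":-207,"tz":-40,"az":4.92}
    - {"tx":412,"ty":-237,"tz":-40,"az":4.92}
  finger_gap: 0.06
  grip_force: 40

```text
clock: 1.1
tool_pos: [0.501, -0.2988, 0.2711]
ee_rot: [[1.0, -0.0, -0.0], [-0.0, -1.0, 0.0], [-0.0, -0.0, -1.0]]
force: [0.2, -1.3, -1.1]
finger_gap: 0.0597
gripper_force: 0.0
```

Request:
creep_tool:
  offsets:
    - {}

```text
clock: 1.23
tool_pos: [0.504, -0.2944, 0.2709]
ee_rot: [[1.0, 0.009, 0.001], [0.009, -1.0, 0.003], [0.001, -0.003, -1.0]]
force: [-0.3, -1.0, -0.8]
finger_gap: 0.0596
gripper_force: 0.0
```

Request:
creep_tool:
  offsets:
    - {"ty":-30}
    - {"ty":-90}
    - {"ty":-150}
    - {"ty":-210}
    - {"ty":-270}
    - {"ty":-330}
    - {"ty":-390}
    - {"ty":-450}

```text
clock: 2.22
tool_pos: [0.5, 0.1504, 0.2711]
ee_rot: [[1.0, -0.002, -0.0], [-0.002, -1.0, -0.001], [-0.0, 0.001, -1.0]]
force: [1.0, 0.2, -0.1]
finger_gap: 0.0596
gripper_force: 0.0
```

Request:
creep_tool:
  offsets:
    - {"tx":5,"ty":-60}
    - {"tx":10,"ty":-110}
    - {"tx":10,"ty":-140}
    - {"tx":10,"ty":-151}
    - {"tx":10,"ty":-151}
    - {"tx":10,"ty":-151}
    - {"tx":10,"ty":-151}

```text
clock: 3.1
tool_pos: [0.5107, 0.2991, 0.2714]
ee_rot: [[1.0, -0.002, 0.0], [-0.002, -1.0, -0.001], [0.0, 0.001, -1.0]]
force: [0.0, -0.4, 0.0]
finger_gap: 0.0599
gripper_force: 0.0
```

Run:
```python
from plant import capture
import cv2,numpy as np
c=capture('wrist'); np.savez('pics/w1.npz',**c); cv2.imwrite('pics/w1.png',c['color'][:,:,::-1])
```

```text
(no output)
```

View pics/w1.png

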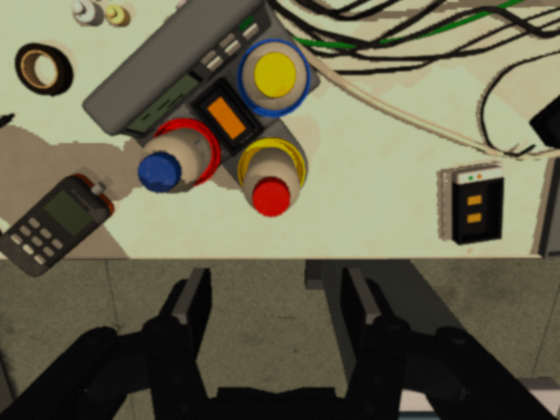

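The wrist view shows the red cap (271,197), blue cap (160,172), yellow cap (275,75) and pad (226,118). The fingers are at the bottom.

Run:
```python
from h import *
c=dict(np.load('pics/w1.npz')); t=dict(np.load('pics/top0.npz')); w=cloud(c)
top={'red':(203.8,211.8),'yellow':(206.3,167.7),'blue':(167,204)}
def cm(n):
    h=hsv(c);H,S,V=[h[...,i].astype(int) for i in range(3)]
    return (H>100)&(H<130)&(S>70) if n=='blue' else cmask(c,n)
for n in top:
    m=cm(n)&(w[...,2]>.137)&(w[...,2]<.15); v,u=np.nonzero(m); e,r=cv2.minEnclosingCircle(np.c_[u,v].astype(np.float32))
    print(n,e,plane(c,e,.1405).round(4),np.nanmean(w[m],0).round(4),tri(c,e,t,top[n]).round(4))
m=cmask(c,'orange')&(w[...,1]>.3)&(w[...,1]<.4)&(w[...,0]>.5)&(w[...,2]>.04); v,u=np.nonzero(m);q=np.array([plane(c,x,.05)[:2] for x in zip(u,v)])
print('pad',q.mean(0),np.nanmedian(w[m],0),cv2.minAreaRect((q*1000).astype(np.float32)),tri(c,(u.mean(),v.mean()),t,(189.7,193.1)))
for n in ('red','yellow','blue'):
    m=cm(n)&(w[...,2]>.04)&(w[...,2]<.048);p=w[m];A=np.c_[2*p[:,:2],np.ones(len(p))]; s=np.linalg.lstsq(A,(p[:,:2]**2).sum(1),rcond=None)[0];print('cup',n,s[:2],np.sqrt(s[2]+s[:2]@s[:2]))
```

```text
red (270.8060607910156, 197.51800537109375) [0.512  0.3032 0.1405] [0.5116 0.3033 0.1408] [0.5109 0.302  0.1356]
yellow (274.5, 74.70454406738281) [0.6084 0.2998 0.1405] [0.6084 0.3    0.1408] [0.6093 0.2989 0.1335]
blue (157.6868133544922, 173.09339904785156) [0.5331 0.3964 0.1405] [0.5333 0.3964 0.1408] [0.5305 0.3864 0.1367]
pad [0.5687185  0.35039045] [0.57135158 0.35023065 0.05123009] ((523.9850463867188, 355.4076843261719), (109.98279571533203, 86.2989501953125), 38.2944221496582) [0.56990151 0.34796157 0.0603283 ]
cup red [0.53336709 0.39910722] 0.03627001227801823
cup yellow [0.51223012 0.3046459 ] 0.035967537144533684
cup blue [0.60910096 0.30252107] 0.036601898096852395
```

Request:
creep_tool:
  offsets:
    - {"tx":1,"ty":-1,"tz":50}
    - {"tx":1,"ty":-1,"tz":100}
    - {"tx":1,"ty":-1,"tz":135}
    - {"tx":1,"ty":-1,"tz":150}
    - {"tx":1,"ty":-1,"tz":155}
    - {"tx":1,"ty":-1,"tz":155}
  finger_gap: 0.06
  grip_force: 40

```text
clock: 3.9
tool_pos: [0.5119, 0.3021, 0.1173]
ee_rot: [[1.0, -0.0, 0.001], [-0.0, -1.0, 0.001], [0.001, -0.001, -1.0]]
force: [0.0, 0.3, 0.1]
finger_gap: 0.0598
gripper_force: 0.0
```

Request:
creep_tool:
  offsets:
    - {}
    - {}
    - {}
    - {}
  finger_gap: 0.0
  grip_force: 40

```text
clock: 4.4
tool_pos: [0.5121, 0.3024, 0.1177]
ee_rot: [[1.0, -0.0, 0.002], [-0.0, -1.0, 0.001], [0.002, -0.001, -1.0]]
force: [-0.8, 0.7, 6.1]
finger_gap: 0.0332
gripper_force: 38.8
```

In the tool's units: -0.16 m is -160, 0.16 m is 160.

Request:
creep_tool:
  offsets:
    - {"tz":-20}
    - {"tz":-60}
    - {"tz":-110}
    - {"tz":-150}
    - {"ty":20,"tz":-160}
    - {"ty":60,"tz":-160}
    - {"ty":110,"tz":-160}
    - {"tx":-10,"ty":160,"tz":-160}

```text
clock: 5.4
tool_pos: [0.5003, 0.1381, 0.2752]
ee_rot: [[1.0, -0.002, -0.002], [-0.002, -1.0, -0.001], [-0.002, 0.001, -1.0]]
force: [0.8, -0.5, -2.2]
finger_gap: 0.033
gripper_force: 39.4
```

Request:
creep_tool:
  offsets:
    - {"tx":-10,"ty":50}
    - {"tx":-20,"ty":100}
    - {"tx":-30,"ty":150}
    - {"tx":-40,"ty":200}
    - {"tx":-50,"ty":250}
    - {"tx":-55,"ty":300}
    - {"tx":-59,"ty":335}
    - {"tx":-59,"ty":355}

```text
clock: 6.4
tool_pos: [0.4393, -0.2161, 0.2752]
ee_rot: [[1.0, -0.004, -0.003], [-0.004, -1.0, 0.0], [-0.003, -0.0, -1.0]]
force: [1.4, -0.5, -1.7]
finger_gap: 0.0326
gripper_force: 39.4
```

Request:
creep_tool:
  offsets:
    - {"ty":10}
    - {"ty":10,"tz":20}
    - {"ty":10,"tz":60}
    - {"ty":10,"tz":110}
    - {"ty":10,"tz":150}
    - {"ty":10,"tz":170}
    - {"ty":10,"tz":178}
    - {"ty":10,"tz":178}

```text
clock: 7.4
tool_pos: [0.4419, -0.2231, 0.0983]
ee_rot: [[1.0, 0.0, -0.001], [0.0, -1.0, 0.0], [-0.001, -0.0, -1.0]]
force: [-0.2, 0.5, -2.8]
finger_gap: 0.0327
gripper_force: 39.4
```

In the tool's units: 0.006 m is 6, 0.003 m is 3.

Request:
creep_tool:
  offsets:
    - {"tz":3}
    - {"tz":6}
    - {"tz":6}

```text
clock: 7.78
tool_pos: [0.4421, -0.2233, 0.0924]
ee_rot: [[1.0, -0.0, 0.0], [-0.0, -1.0, -0.0], [0.0, 0.0, -1.0]]
force: [0.5, -0.1, -1.6]
finger_gap: 0.0328
gripper_force: 39.4
```

Request:
creep_tool:
  offsets:
    - {}
    - {}
    - {}
  finger_gap: 0.06

```text
clock: 8.15
tool_pos: [0.4423, -0.2234, 0.0925]
ee_rot: [[1.0, -0.0, 0.0], [-0.0, -1.0, -0.0], [0.0, 0.0, -1.0]]
force: [-0.3, 0.1, -0.5]
finger_gap: 0.0599
gripper_force: 0.0
```

Request:
creep_tool:
  offsets:
    - {"tz":-30}
    - {"tz":-90}
    - {"tz":-150}
    - {"tz":-180}
    - {"tz":-180}

```text
clock: 8.78
tool_pos: [0.4436, -0.224, 0.2749]
ee_rot: [[1.0, -0.0, 0.005], [-0.0, -1.0, -0.002], [0.005, 0.002, -1.0]]
force: [-0.0, 0.5, -0.7]
finger_gap: 0.06
gripper_force: 0.0
```

Run:
```python
from plant import capture
import cv2,numpy as np
c=capture('wrist'); np.savez('pics/w2.npz',**c); cv2.imwrite('pics/w2.png',c['color'][:,:,::-1])
```

```text
(no output)
```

View pics/w2.png

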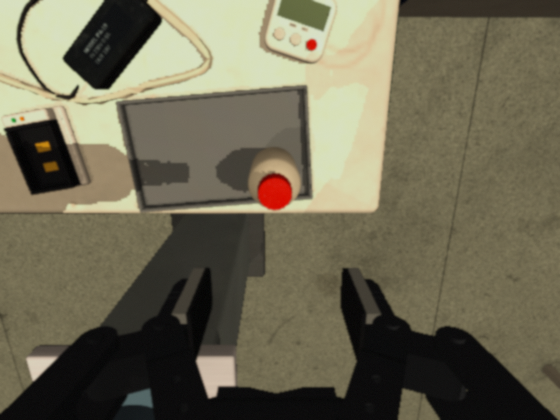

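The red bottle stands in the tray's lower right corner, cap at (275,191). The charger is at (45,150).

Request:
creep_tool:
  offsets:
    - {"tx":5,"ty":-30}
    - {"tx":20,"ty":-90}
    - {"tx":40,"ty":-150}
    - {"tx":60,"ty":-210}
    - {"tx":80,"ty":-270}
    - {"tx":100,"ty":-330}
    - {"tx":120,"ty":-390}
    - {"tx":140,"ty":-450}

```text
clock: 9.82
tool_pos: [0.5804, 0.2239, 0.2702]
ee_rot: [[1.0, -0.0, -0.003], [-0.0, -1.0, -0.001], [-0.003, 0.001, -1.0]]
force: [0.9, -0.0, 0.6]
finger_gap: 0.0601
gripper_force: 0.0
```

Request:
creep_tool:
  offsets:
    - {"tx":15,"ty":-50}
    - {"tx":26,"ty":-71}
    - {"tx":26,"ty":-71}
    - {"tx":26,"ty":-71,"tz":30}
    - {"tx":26,"ty":-71,"tz":80}
    - {"tx":26,"ty":-71,"tz":130}
    - {"tx":26,"ty":-71,"tz":150}
    - {"tx":26,"ty":-71,"tz":156}

```text
clock: 10.82
tool_pos: [0.6064, 0.2923, 0.1154]
ee_rot: [[1.0, -0.001, -0.002], [-0.001, -1.0, -0.001], [-0.002, 0.001, -1.0]]
force: [-0.3, 0.8, -0.2]
finger_gap: 0.0596
gripper_force: 0.0
```

Request:
creep_tool:
  offsets:
    - {}
    - {}
    - {}
    - {}
    - {}
  finger_gap: 0
  grip_force: 40

```text
clock: 11.45
tool_pos: [0.6083, 0.2951, 0.1189]
ee_rot: [[1.0, 0.0, 0.004], [0.0, -1.0, 0.003], [0.004, -0.003, -1.0]]
force: [-0.2, 1.2, 6.9]
finger_gap: 0.0329
gripper_force: 41.5
```

Run:
```python
from h import *
c=dict(np.load('pics/w2.npz'));w=cloud(c);g=c['color'].max(2).astype(int)
m=cmask(c,'red')&(w[...,2]>.1); print('red',np.nanmean(w[m],0))
def roi(a,b,cc,d): return (w[...,0]>a)&(w[...,0]<b)&(w[...,1]>cc)&(w[...,1]<d)
m=roi(.40,.51,.01,.09)&(g<70);k,lab,st,ce=cv2.connectedComponentsWithStats(m.astype(np.uint8));i=1+st[1:,4].argmax(); v,u=np.nonzero(lab==i)
q=np.array([plane(c,x,.02)[:2] for x in zip(u,v)]);print(cv2.minAreaRect((q*1000).astype(np.float32)))
h=hsv(c);m=roi(.41,.51,.02,.08)&(h[...,0]>7)&(h[...,0]<28)&(h[...,1]>120)&(g>100);print('brass',m.sum(),np.nanmean(w[m],0))
m=roi(.36,.56,-.28,-.04)&(w[...,2]>.008)&(w[...,2]<.02);print('tray',cv2.minAreaRect((w[m][:,:2]*1000).astype(np.float32)))
```

```text
red [ 0.44255543 -0.2229132   0.11429954]
((457.8922424316406, 49.8670539855957), (79.85796356201172, 63.79559326171875), 9.927495002746582)
brass 214 [0.46306022 0.0512136  0.01373588]
tray ((481.73846435546875, -153.69940185546875), (171.22021484375, 219.1487274169922), 4.610711574554443)
```

In the tool's units: -0.16 m is -160, 0.16 m is 160.

Request:
creep_tool:
  offsets:
    - {"tz":-20}
    - {"tz":-60}
    - {"tz":-110}
    - {"tz":-150}
    - {"ty":20,"tz":-160}
    - {"tx":-10,"ty":60,"tz":-160}
    - {"tx":-20,"ty":110,"tz":-160}
    - {"tx":-35,"ty":160,"tz":-160}

```text
clock: 12.45
tool_pos: [0.5705, 0.1295, 0.2751]
ee_rot: [[1.0, -0.002, -0.002], [-0.002, -1.0, -0.002], [-0.002, 0.002, -1.0]]
force: [0.0, -1.3, -1.4]
finger_gap: 0.0328
gripper_force: 40.6
```

Request:
creep_tool:
  offsets:
    - {"tx":-15,"ty":50}
    - {"tx":-30,"ty":100}
    - {"tx":-45,"ty":150}
    - {"tx":-60,"ty":200}
    - {"tx":-70,"ty":250}
    - {"tx":-80,"ty":280}
    - {"tx":-80,"ty":293}
    - {"tx":-80,"ty":293}

```text
clock: 13.45
tool_pos: [0.4912, -0.1601, 0.2758]
ee_rot: [[1.0, -0.002, -0.001], [-0.002, -1.0, 0.0], [-0.001, -0.0, -1.0]]
force: [0.9, 0.6, -0.7]
finger_gap: 0.0329
gripper_force: 40.6
```

Request:
creep_tool:
  offsets:
    - {}
    - {"tz":30}
    - {"tz":70}
    - {"tz":120}
    - {"tz":160}
    - {"tz":175}
    - {"tz":180}
    - {"tz":180}

```text
clock: 14.45
tool_pos: [0.4927, -0.1595, 0.0973]
ee_rot: [[1.0, 0.0, 0.002], [0.0, -1.0, -0.0], [0.002, 0.0, -1.0]]
force: [-0.1, 0.4, -0.6]
finger_gap: 0.0331
gripper_force: 40.6
```

Request:
creep_tool:
  offsets:
    - {"tz":1.5}
    - {"tz":3}
    - {"tz":3}

```text
clock: 14.82
tool_pos: [0.4918, -0.1596, 0.0936]
ee_rot: [[1.0, -0.0, 0.0], [-0.0, -1.0, -0.0], [0.0, 0.0, -1.0]]
force: [-0.3, 0.3, -1.9]
finger_gap: 0.0329
gripper_force: 40.6
```

Request:
creep_tool:
  offsets:
    - {}
    - {}
    - {}
  finger_gap: 0.06

```text
clock: 15.2
tool_pos: [0.4918, -0.1596, 0.0934]
ee_rot: [[1.0, -0.0, 0.0], [-0.0, -1.0, -0.0], [0.0, 0.0, -1.0]]
force: [0.3, -0.3, 0.2]
finger_gap: 0.0597
gripper_force: 0.0
```

Request:
creep_tool:
  offsets:
    - {"tz":-30}
    - {"tz":-90}
    - {"tz":-150}
    - {"tz":-180}
    - {"ty":-30,"tz":-180}
    - {"ty":-90,"tz":-180}
    - {"tx":5,"ty":-150,"tz":-180}
    - {"tx":10,"ty":-210,"tz":-180}

```text
clock: 16.2
tool_pos: [0.5017, 0.0521, 0.2735]
ee_rot: [[1.0, -0.001, 0.001], [-0.001, -1.0, -0.0], [0.001, 0.0, -1.0]]
force: [0.4, -0.2, 0.3]
finger_gap: 0.0602
gripper_force: 0.0
```

Request:
creep_tool:
  offsets:
    - {"tx":5,"ty":-60}
    - {"tx":10,"ty":-120}
    - {"tx":15,"ty":-180}
    - {"tx":20,"ty":-240}
    - {"tx":30,"ty":-300}
    - {"tx":31,"ty":-335}
    - {"tx":31,"ty":-345.5}
    - {"tx":31,"ty":-345.5}

```text
clock: 17.2
tool_pos: [0.5327, 0.3954, 0.273]
ee_rot: [[1.0, 0.0, -0.0], [0.0, -1.0, -0.001], [-0.0, 0.001, -1.0]]
force: [-0.1, -0.4, -0.3]
finger_gap: 0.0599
gripper_force: 0.0
```

Request:
creep_tool:
  offsets:
    - {}
    - {}

```text
clock: 17.45
tool_pos: [0.5335, 0.3942, 0.2735]
ee_rot: [[1.0, -0.002, 0.001], [-0.002, -1.0, -0.001], [0.001, 0.001, -1.0]]
force: [0.9, 0.1, -0.0]
finger_gap: 0.0597
gripper_force: 0.0
```

In the tool's units: 0.156 m is 156, 0.154 m is 154.

Request:
creep_tool:
  offsets:
    - {"ty":-1,"tz":50}
    - {"ty":-1,"tz":100}
    - {"ty":-1,"tz":140}
    - {"ty":-1,"tz":154}
    - {"ty":-1,"tz":156}
    - {"ty":-1,"tz":156}

```text
clock: 18.2
tool_pos: [0.5338, 0.3977, 0.1191]
ee_rot: [[1.0, -0.0, 0.002], [-0.0, -1.0, 0.002], [0.002, -0.002, -1.0]]
force: [0.7, 0.1, 1.1]
finger_gap: 0.06
gripper_force: 0.0
```

Request:
creep_tool:
  offsets:
    - {}
    - {}
    - {}
    - {}
    - {}
  finger_gap: 0
  grip_force: 40

```text
clock: 18.82
tool_pos: [0.5336, 0.3976, 0.1188]
ee_rot: [[1.0, -0.0, 0.002], [-0.0, -1.0, 0.001], [0.002, -0.001, -1.0]]
force: [-2.1, 0.3, 6.6]
finger_gap: 0.0329
gripper_force: 39.3
```

Request:
creep_tool:
  offsets:
    - {"tz":-20}
    - {"tz":-60}
    - {"tz":-110}
    - {"tz":-150}
    - {"ty":20,"tz":-160}
    - {"ty":60,"tz":-160}
    - {"tx":-10,"ty":110,"tz":-160}
    - {"tx":-15,"ty":160,"tz":-160}

```text
clock: 19.82
tool_pos: [0.5164, 0.2335, 0.2761]
ee_rot: [[1.0, -0.001, -0.002], [-0.001, -1.0, -0.002], [-0.002, 0.002, -1.0]]
force: [0.7, -0.1, -2.0]
finger_gap: 0.0328
gripper_force: 40.0
```

Request:
creep_tool:
  offsets:
    - {"tx":-10,"ty":50}
    - {"tx":-25,"ty":100}
    - {"tx":-40,"ty":150}
    - {"tx":-55,"ty":200}
    - {"tx":-70,"ty":250}
    - {"tx":-80,"ty":300}
    - {"tx":-86,"ty":330}
    - {"tx":-86,"ty":331}

```text
clock: 20.82
tool_pos: [0.4293, -0.0973, 0.2764]
ee_rot: [[1.0, -0.006, -0.003], [-0.006, -1.0, -0.001], [-0.003, 0.001, -1.0]]
force: [0.3, 0.7, -1.8]
finger_gap: 0.0326
gripper_force: 40.0
```

Request:
creep_tool:
  offsets:
    - {}
    - {"tz":30}
    - {"tz":70}
    - {"tz":120}
    - {"tz":160}
    - {"tz":175}
    - {"tz":180}
    - {"tz":180}

```text
clock: 21.82
tool_pos: [0.4326, -0.0939, 0.0981]
ee_rot: [[1.0, 0.0, 0.001], [0.0, -1.0, -0.0], [0.001, 0.0, -1.0]]
force: [0.8, -0.2, -1.5]
finger_gap: 0.0328
gripper_force: 40.0
```

Request:
creep_tool:
  offsets:
    - {"tz":2}
    - {"tz":4.5}
    - {"tz":4.5}

```text
clock: 22.2
tool_pos: [0.4318, -0.0941, 0.0929]
ee_rot: [[1.0, -0.0, 0.0], [-0.0, -1.0, -0.0], [0.0, 0.0, -1.0]]
force: [0.5, 0.5, -1.9]
finger_gap: 0.0325
gripper_force: 40.0
```

Request:
creep_tool:
  offsets:
    - {}
    - {}
    - {}
  finger_gap: 0.06

```text
clock: 22.58
tool_pos: [0.4319, -0.094, 0.0929]
ee_rot: [[1.0, -0.0, 0.0], [-0.0, -1.0, -0.0], [0.0, 0.0, -1.0]]
force: [-0.4, -0.1, 0.6]
finger_gap: 0.0602
gripper_force: 0.0
```

Request:
creep_tool:
  offsets:
    - {"tz":-30}
    - {"tz":-90}
    - {"tz":-150}
    - {"tz":-180}
    - {"tx":10,"ty":-30,"tz":-180}
    - {"tx":20,"ty":-80,"tz":-180}
    - {"tx":40,"ty":-130,"tz":-180}
    - {"tx":60,"ty":-180,"tz":-180}

```text
clock: 23.58
tool_pos: [0.4922, 0.0873, 0.2729]
ee_rot: [[1.0, -0.001, 0.0], [-0.001, -1.0, -0.0], [0.0, 0.0, -1.0]]
force: [0.8, -0.1, -0.5]
finger_gap: 0.0598
gripper_force: 0.0
```

Request:
creep_tool:
  offsets:
    - {"tx":10,"ty":-50,"az":3}
    - {"tx":30,"ty":-100,"az":6}
    - {"tx":45,"ty":-150,"az":9}
    - {"tx":60,"ty":-200,"az":12}
    - {"tx":70,"ty":-240,"az":15}
    - {"tx":78,"ty":-264,"az":18.04}
    - {"tx":78,"ty":-264,"az":18.04}
    - {"tx":78,"ty":-264,"az":18.04}
  finger_gap: 0

```text
clock: 24.58
tool_pos: [0.5692, 0.3524, 0.2727]
ee_rot: [[0.621, -0.784, 0.002], [-0.784, -0.621, -0.001], [0.002, -0.001, -1.0]]
force: [0.0, -1.1, -0.5]
finger_gap: 0.0002
gripper_force: 0.0
```

Run:
```python
from plant import capture,get_state
import cv2,numpy as np
s=get_state(); print(s['q'],s['tool_pos'])
for n in('wrist','top'):
    c=capture(n); np.savez(f'pics/{n}3.npz',**c)
    im=c['color'][:,:,::-1] if n=='wrist' else cv2.resize(c['color'][180:290,290:470],None,fx=3,fy=3)[:,:,::-1]
    cv2.imwrite(f'pics/{n}3.png',im)
```

```text
[-1.0961536   0.63449793  0.75817236  1.46984351 -0.44778275  1.21511402
 -2.75092662] [0.56916166 0.35244786 0.27265743]
```

View pics/wrist3.png

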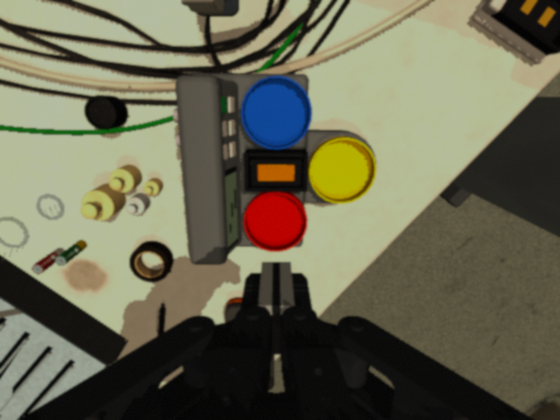

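View pics/top3.png

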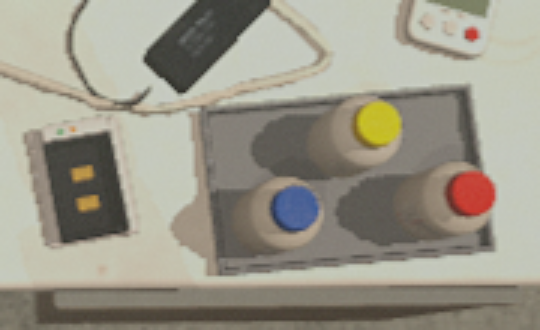

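The wrist view shows the empty cups: blue (277,112), yellow (342,169) and red (275,220). The pad is at (276,172), between the blue and red cups. The shut fingertips are only about 13 mm thick, so I can push in the grip orientation. The top crop shows all three bottles upright on the tray.

Run:
```python
from h import *
c=dict(np.load('pics/wrist3.npz'));w=cloud(c);h=hsv(c);H,S,V=[h[...,i].astype(int) for i in range(3)]
R=(w[...,0]>.46)&(w[...,0]<.67)&(w[...,1]>.24)&(w[...,1]<.46)
for n,m in dict(red=cmask(c,'red'),yellow=cmask(c,'yellow'),blue=(H>100)&(H<130)&(S>90)).items():
    m=(m&R).astype(np.uint8);k,lab,st,ce=cv2.connectedComponentsWithStats(m);i=1+st[1:,4].argmax()
    cn=max(cv2.findContours((lab==i).astype(np.uint8),0,2)[0],key=cv2.contourArea); e=cv2.fitEllipse(cn)
    print(n,e[0],plane(c,e[0],.042).round(4),e[1],np.nanpercentile(w[lab==i][:,2],[5,95]).round(3))
m=(H>=7)&(H<19)&(S>130)&R&(w[...,2]>.04);k,lab,st,ce=cv2.connectedComponentsWithStats(m.astype(np.uint8));i=1+st[1:,4].argmax();v,u=np.nonzero(lab==i)
q=np.array([plane(c,x,.05)[:2] for x in zip(u,v)]);print('pad',ce[i],cv2.minAreaRect((q*1000).astype(np.float32)),np.nanmedian(w[lab==i],0))
m=(V<60)&R&(w[...,2]>.03)&(w[...,2]<.06);k,lab,st,ce=cv2.connectedComponentsWithStats(m.astype(np.uint8));i=1+st[1:,4].argmax();v,u=np.nonzero(lab==i)
q=np.array([plane(c,x,.05)[:2] for x in zip(u,v)]);print('bay',cv2.minAreaRect((q*1000).astype(np.float32)),np.nanmedian(w[lab==i],0))
```

```text
red (274.6139221191406, 220.51498413085938) [0.5352 0.3977 0.042 ] (60.438934326171875, 64.08216094970703) [0.028 0.043]
yellow (341.337646484375, 169.6036376953125) [0.5144 0.3033 0.042 ] (65.59769439697266, 69.60343170166016) [0.028 0.043]
blue (275.6741638183594, 112.7002944946289) [0.6103 0.301  0.042 ] (70.1305160522461, 75.01325225830078) [0.028 0.043]
pad [275.53045685 172.45558376] ((571.1995239257812, 350.5563049316406), (43.26813507080078, 21.292909622192383), 38.44344711303711) [0.57133578 0.3501824  0.05109086]
bay ((572.2877807617188, 349.76104736328125), (69.87740325927734, 46.94743347167969), 38.44245910644531) [0.57456073 0.34822826 0.05007554]
```

Request:
creep_tool:
  offsets:
    - {"az":-3.6}
    - {"az":-7.2}
    - {"az":-10.8}
    - {"az":-14.4}
    - {"az":-18}
    - {"az":-21.6}
    - {"az":-25.2}
    - {"az":-28.8}

```text
clock: 25.68
tool_pos: [0.5698, 0.3486, 0.2727]
ee_rot: [[0.856, 0.517, -0.001], [0.517, -0.856, -0.0], [-0.001, -0.0, -1.0]]
force: [-0.4, 0.0, 0.1]
finger_gap: 0.0002
gripper_force: 0.0
```

Request:
creep_tool:
  offsets:
    - {"az":-2.62}
    - {"az":-2.62}
    - {"az":-2.62}

```text
clock: 26.05
tool_pos: [0.5698, 0.3493, 0.2727]
ee_rot: [[0.786, 0.618, -0.0], [0.618, -0.786, 0.0], [-0.0, -0.0, -1.0]]
force: [0.6, 0.2, -0.5]
finger_gap: 0.0002
gripper_force: 0.0
```

Careful with the scale: shifts go in mm and turns go in units of 0.05 rad. That gives: 0.214 m is 214, 0.212 m is 212.

Request:
creep_tool:
  offsets:
    - {"tx":2,"tz":50}
    - {"tx":2,"tz":110}
    - {"tx":2,"tz":160}
    - {"tx":2,"tz":200}
    - {"tx":2,"tz":212}
    - {"tx":2,"tz":214}
    - {"tx":2,"tz":214}

```text
clock: 26.92
tool_pos: [0.5726, 0.3518, 0.0606]
ee_rot: [[0.785, 0.62, 0.003], [0.62, -0.785, 0.002], [0.003, 0.0, -1.0]]
force: [0.6, 0.3, 0.5]
finger_gap: -0.0001
gripper_force: 0.0
```

Request:
creep_tool:
  offsets:
    - {"tz":2}
    - {"tz":4}
    - {"tz":6}
    - {"tz":8}
    - {"tz":10}
    - {"tz":10}

```text
clock: 27.68
tool_pos: [0.5714, 0.3512, 0.049]
ee_rot: [[0.785, 0.62, -0.0], [0.62, -0.785, 0.0], [0.0, -0.0, -1.0]]
force: [-1.5, -1.2, 4.2]
finger_gap: -0.0002
gripper_force: 1.8
```

Contact has been made; I push about 5 mm more.

Request:
creep_tool:
  offsets:
    - {"tz":1.5}
    - {"tz":3}
    - {"tz":4.5}
    - {"tz":5.5}
    - {"tz":5.5}

```text
clock: 28.3
tool_pos: [0.5714, 0.3512, 0.0434]
ee_rot: [[0.785, 0.62, 0.0], [0.62, -0.785, 0.0], [0.0, -0.0, -1.0]]
force: [-1.5, -0.5, 4.5]
finger_gap: 0.0
gripper_force: 2.4
```

In the tool's units: -0.12 m is -120, -0.15 m is -150.

Request:
creep_tool:
  offsets:
    - {"tz":-20}
    - {"tz":-60}
    - {"tz":-120}
    - {"tz":-150}
    - {"tz":-150}

```text
clock: 28.92
tool_pos: [0.5733, 0.352, 0.1975]
ee_rot: [[0.785, 0.62, 0.006], [0.62, -0.785, 0.004], [0.007, 0.0, -1.0]]
force: [-0.9, -0.2, -0.9]
finger_gap: 0.0004
gripper_force: 0.0
```

Request:
creep_tool:
  offsets:
    - {}
    - {}
  finger_gap: 0.055

```text
clock: 29.18
tool_pos: [0.5705, 0.3507, 0.1919]
ee_rot: [[0.785, 0.62, -0.002], [0.62, -0.785, -0.001], [-0.003, -0.0, -1.0]]
force: [1.0, 0.2, -0.8]
finger_gap: 0.0359
gripper_force: 0.0
```

Run:
```python
from h import *
from plant import capture
c=capture('wrist');w=cloud(c);h=hsv(c);H,S=h[...,0],h[...,1]
R=(w[...,0]>.52)&(w[...,0]<.62)&(w[...,1]>.3)&(w[...,1]<.4)
m=(H>=7)&(H<19)&(S>130)&R;k,lab,st,ce=cv2.connectedComponentsWithStats(m.astype(np.uint8));i=1+st[1:,4].argmax();v,u=np.nonzero(lab==i)
z=np.nanmedian(w[lab==i],0)[2];q=np.array([plane(c,x,z)[:2] for x in zip(u,v)]);print('pad',z,q.mean(0),cv2.minAreaRect((q*1000).astype(np.float32)))
```

```text
pad 0.06897239698667293 [0.57177384 0.3503542 ] ((571.4674072265625, 349.8760986328125), (42.443992614746094, 20.346529006958008), 37.77594757080078)
```

In the tool's units: 0.142 m is 142, 0.125 m is 125.

Request:
creep_tool:
  offsets:
    - {"tx":1,"tz":40}
    - {"tx":1,"tz":90}
    - {"tx":1,"tz":125}
    - {"tx":1,"tz":138}
    - {"tx":1,"tz":142}
    - {"tx":1,"tz":142}
    - {"tx":1,"tz":142}
  finger_gap: 0.055

```text
clock: 30.1
tool_pos: [0.5731, 0.3523, 0.0528]
ee_rot: [[0.785, 0.62, 0.002], [0.62, -0.785, 0.001], [0.002, 0.0, -1.0]]
force: [0.3, 0.6, -0.5]
finger_gap: 0.0552
gripper_force: 0.0
```

Request:
creep_tool:
  offsets:
    - {}
    - {}
    - {}
    - {}
    - {}
  finger_gap: 0
  grip_force: 50

```text
clock: 30.72
tool_pos: [0.5725, 0.352, 0.0515]
ee_rot: [[0.785, 0.62, 0.001], [0.62, -0.785, 0.0], [0.001, 0.0, -1.0]]
force: [1.9, 1.9, 1.8]
finger_gap: 0.0289
gripper_force: 53.3
```

In the tool's units: -0.12 m is -120, -0.1 m is -100, 0.497 rad is 9.94.

Request:
creep_tool:
  offsets:
    - {"tz":-10}
    - {"tz":-25}
    - {"tz":-45}
    - {"tz":-70}
    - {"tz":-100,"az":2}
    - {"tz":-120,"az":5}
    - {"tz":-120,"az":8}
    - {"tz":-120,"az":9.94}

```text
clock: 31.72
tool_pos: [0.5723, 0.3521, 0.1731]
ee_rot: [[0.986, 0.167, 0.001], [0.167, -0.986, 0.001], [0.001, -0.001, -1.0]]
force: [0.3, 0.6, -0.6]
finger_gap: 0.029
gripper_force: 52.9
```

Request:
creep_tool:
  offsets:
    - {}
    - {}

```text
clock: 31.98
tool_pos: [0.5722, 0.3519, 0.1719]
ee_rot: [[0.985, 0.173, 0.0], [0.173, -0.985, 0.0], [0.0, -0.0, -1.0]]
force: [0.5, 0.8, -0.8]
finger_gap: 0.0289
gripper_force: 52.9
```

In the tool's units: 0.278 m is 278, 0.17 m is 170.

Request:
creep_tool:
  offsets:
    - {"tx":-15,"ty":26}
    - {"tx":-41,"ty":70}
    - {"tx":-70,"ty":120}
    - {"tx":-99,"ty":170}
    - {"tx":-128,"ty":220}
    - {"tx":-150,"ty":257}
    - {"tx":-162,"ty":278}
    - {"tx":-162,"ty":278}

```text
clock: 32.98
tool_pos: [0.4596, 0.0484, 0.1717]
ee_rot: [[0.986, 0.169, 0.0], [0.169, -0.986, 0.0], [0.0, -0.0, -1.0]]
force: [0.1, -0.1, -0.8]
finger_gap: 0.0287
gripper_force: 52.9
```

Request:
creep_tool:
  offsets:
    - {}
    - {"tz":40}
    - {"tz":80}
    - {"tz":100}
    - {"tz":100}
    - {"tz":100}

```text
clock: 33.72
tool_pos: [0.461, 0.0509, 0.0719]
ee_rot: [[0.985, 0.172, 0.001], [0.172, -0.985, 0.0], [0.001, -0.0, -1.0]]
force: [1.0, -0.8, -1.8]
finger_gap: 0.0287
gripper_force: 52.9
```

Run:
```python
from plant import capture
import cv2,numpy as np
c=capture('wrist'); np.savez('pics/w4.npz',**c); cv2.imwrite('pics/w4.png',c['color'][:,:,::-1])
```

```text
(no output)
```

View pics/w4.png

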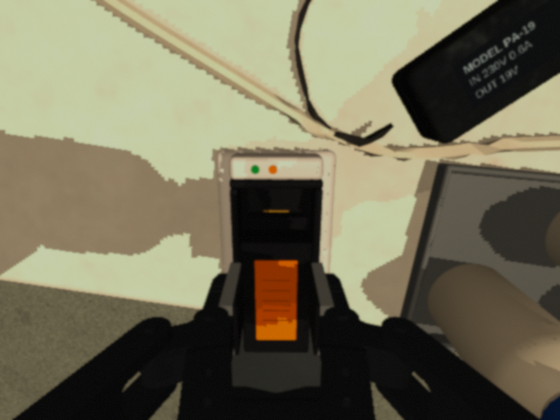

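The pack is centred on the pocket: pad centre column 276, pocket columns 231–322. I lower it and release.

In the tool's units: 0.036 m is 36, 0.034 m is 34.

Request:
creep_tool:
  offsets:
    - {"tx":-1,"ty":1,"tz":12}
    - {"tx":-1,"ty":1,"tz":22}
    - {"tx":-1,"ty":1,"tz":30}
    - {"tx":-1,"ty":1,"tz":34}
    - {"tx":-1,"ty":1,"tz":36}
    - {"tx":-1,"ty":1,"tz":36}

```text
clock: 34.52
tool_pos: [0.4589, 0.0488, 0.0361]
ee_rot: [[0.985, 0.17, -0.001], [0.17, -0.985, 0.001], [-0.001, -0.001, -1.0]]
force: [-4.2, -1.3, 18.1]
finger_gap: 0.0287
gripper_force: 55.1
```

In the tool's units: -0.001 m is -1.

Request:
creep_tool:
  offsets:
    - {"tz":-1}
    - {"tz":-1}
    - {"tz":-1}
    - {"tz":-1}
  finger_gap: 0.055

```text
clock: 35.02
tool_pos: [0.4592, 0.049, 0.0362]
ee_rot: [[0.985, 0.171, -0.0], [0.171, -0.985, -0.0], [-0.0, 0.0, -1.0]]
force: [-0.1, -0.3, 0.8]
finger_gap: 0.0555
gripper_force: 0.0
```

Request:
creep_tool:
  offsets:
    - {"tz":-20}
    - {"tz":-60}
    - {"tz":-120}
    - {"tz":-170}
    - {"tz":-210}
    - {"tz":-235}
    - {"tz":-235}

```text
clock: 35.9
tool_pos: [0.4603, 0.0493, 0.2728]
ee_rot: [[0.985, 0.171, 0.003], [0.171, -0.985, 0.002], [0.004, -0.001, -1.0]]
force: [-0.1, -0.5, -0.7]
finger_gap: 0.055
gripper_force: 0.0
```

Run:
```python
from h import *
from plant import capture
c=capture('wrist'); np.savez('pics/w5.npz',**c); cv2.imwrite('pics/w5.png',c['color'][:,:,::-1])
w=cloud(c);h=hsv(c);H,S=h[...,0],h[...,1]
R=(w[...,0]>.38)&(w[...,0]<.54)&(w[...,1]>-.03)&(w[...,1]<.13)
m=(H>=5)&(H<19)&(S>130)&R&(w[...,2]>.03);k,lab,st,ce=cv2.connectedComponentsWithStats(m.astype(np.uint8));i=1+st[1:,4].argmax();v,u=np.nonzero(lab==i)
p=w[lab==i];z=np.nanmedian(p[:,2]);q=np.array([plane(c,x,z)[:2] for x in zip(u,v)]);print('pad',z,q.mean(0),cv2.minAreaRect((q*1000).astype(np.float32)))
A=np.c_[p[:,:2]-p[:,:2].mean(0),np.ones(len(p))];print('tilt',np.linalg.lstsq(A,p[:,2],rcond=None)[0])
```

```text
pad 0.052864538683089754 [0.45740676 0.0483133 ] ((457.1581726074219, 48.25782775878906), (43.87910842895508, 21.249671936035156), 9.933978080749512)
tilt [0.00100775 0.00054768 0.052861  ]
```

View pics/w5.png

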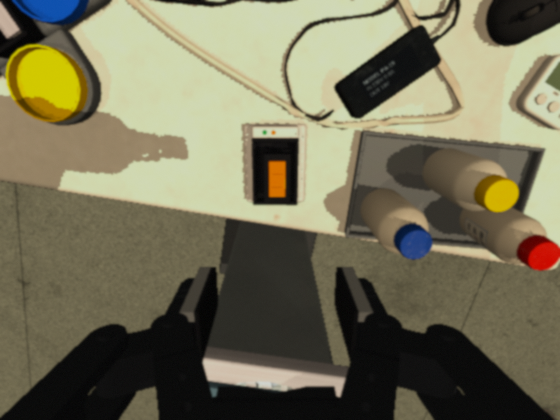

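The pack stands upright in the pocket (pad at (277,180), top at 53 mm) and the bottles are still on the tray. Next I return the red bottle.

In the tool's units: 0.265 m is 265, -0.063 m is -63, 0.172 rad is 3.44.

Request:
creep_tool:
  offsets:
    - {"tx":-10,"ty":40,"az":1}
    - {"tx":-24,"ty":100,"az":2.4}
    - {"tx":-38,"ty":160,"az":3.44}
    - {"tx":-52,"ty":215,"az":3.44}
    - {"tx":-60,"ty":252,"az":3.44}
    - {"tx":-63,"ty":265,"az":3.44}
    - {"tx":-63,"ty":265,"az":3.44}
    - {"tx":-63,"ty":265,"az":3.44}
  finger_gap: 0.06
  grip_force: 40

```text
clock: 36.95
tool_pos: [0.4427, -0.2211, 0.2707]
ee_rot: [[1.0, 0.002, -0.001], [0.002, -1.0, 0.001], [-0.001, -0.001, -1.0]]
force: [0.4, 0.2, 0.8]
finger_gap: 0.0598
gripper_force: 0.0
```

Request:
creep_tool:
  offsets:
    - {}
    - {}

```text
clock: 37.2
tool_pos: [0.4428, -0.2219, 0.2713]
ee_rot: [[1.0, 0.001, 0.0], [0.001, -1.0, 0.0], [0.0, -0.0, -1.0]]
force: [0.3, -0.0, 0.4]
finger_gap: 0.0602
gripper_force: 0.0
```

Run:
```python
from h import *
from plant import capture
c=capture('wrist');w=cloud(c);h=hsv(c);H,S=h[...,0].astype(int),h[...,1]
for n in('red','yellow','blue'):
    m=(cmask(c,n) if n!='blue' else (H>100)&(H<130)&(S>70))&(w[...,2]>.11)&(w[...,2]<.125)
    v,u=np.nonzero(m);e,r=cv2.minEnclosingCircle(np.c_[u,v].astype(np.float32));print(n,plane(c,e,.1145),np.nanmean(w[m],0))
```

```text
red [ 0.44151104 -0.22209885  0.1145    ] [ 0.44132268 -0.22209409  0.11476682]
yellow [ 0.49200958 -0.15732567  0.1145    ] [ 0.49187487 -0.15731724  0.11476308]
blue [ 0.43155693 -0.09566003  0.1145    ] [ 0.4314962  -0.095613    0.11469047]
```

In the tool's units: 0.179 m is 179, 0.176 m is 176.

Request:
creep_tool:
  offsets:
    - {"tz":50}
    - {"tz":110}
    - {"tz":160}
    - {"tz":176}
    - {"tz":179}
    - {"tz":179}
  finger_gap: 0.06
  grip_force: 40

```text
clock: 38.0
tool_pos: [0.4437, -0.2234, 0.0938]
ee_rot: [[1.0, -0.0, 0.003], [-0.0, -1.0, -0.001], [0.003, 0.001, -1.0]]
force: [-0.5, -0.1, -0.2]
finger_gap: 0.0598
gripper_force: 0.0
```

Request:
creep_tool:
  offsets:
    - {}
    - {}
    - {}
    - {}
    - {}
  finger_gap: 0
  grip_force: 40

```text
clock: 38.62
tool_pos: [0.4437, -0.2231, 0.0937]
ee_rot: [[1.0, 0.0, 0.003], [0.0, -1.0, -0.0], [0.003, 0.0, -1.0]]
force: [-0.5, 1.0, 7.6]
finger_gap: 0.0329
gripper_force: 39.2
```

Request:
creep_tool:
  offsets:
    - {"tz":-20}
    - {"tz":-60}
    - {"tz":-110}
    - {"tz":-160}
    - {"ty":-20,"tz":-180}
    - {"tx":10,"ty":-60,"tz":-180}
    - {"tx":20,"ty":-110,"tz":-180}
    - {"tx":30,"ty":-160,"tz":-180}

```text
clock: 39.62
tool_pos: [0.4724, -0.0614, 0.2728]
ee_rot: [[1.0, -0.001, 0.001], [-0.001, -1.0, 0.001], [0.001, -0.001, -1.0]]
force: [0.8, -0.2, -1.7]
finger_gap: 0.0326
gripper_force: 40.4
```

Request:
creep_tool:
  offsets:
    - {"tx":10,"ty":-50}
    - {"tx":20,"ty":-100}
    - {"tx":30,"ty":-150}
    - {"tx":40,"ty":-200}
    - {"tx":45,"ty":-250}
    - {"tx":50,"ty":-300}
    - {"tx":55,"ty":-350}
    - {"tx":60,"ty":-400}

```text
clock: 40.62
tool_pos: [0.5323, 0.3387, 0.2726]
ee_rot: [[1.0, -0.0, 0.0], [-0.0, -1.0, 0.0], [0.0, -0.0, -1.0]]
force: [0.8, -0.4, -0.6]
finger_gap: 0.0329
gripper_force: 40.4
```

Request:
creep_tool:
  offsets:
    - {"tx":2,"ty":-40}
    - {"tx":2,"ty":-60}
    - {"tx":2,"ty":-60}
    - {"tx":2,"ty":-60}

```text
clock: 41.12
tool_pos: [0.5353, 0.3945, 0.2725]
ee_rot: [[1.0, -0.003, 0.0], [-0.003, -1.0, -0.001], [0.0, 0.001, -1.0]]
force: [-0.1, -1.1, -2.9]
finger_gap: 0.0331
gripper_force: 40.3
```

Request:
creep_tool:
  offsets:
    - {"tz":20}
    - {"tz":60}
    - {"tz":100}
    - {"tz":130}
    - {"tz":145}
    - {"tz":150}
    - {"tz":152.5}
    - {"tz":152.5}

```text
clock: 42.12
tool_pos: [0.5351, 0.3974, 0.1207]
ee_rot: [[1.0, -0.0, 0.001], [-0.0, -1.0, 0.001], [0.001, -0.001, -1.0]]
force: [0.4, 0.6, -2.1]
finger_gap: 0.0326
gripper_force: 40.4
```

In the tool's units: 0.001 m is 1.

Request:
creep_tool:
  offsets:
    - {"tz":1}
    - {"tz":1}

```text
clock: 42.38
tool_pos: [0.5352, 0.3976, 0.1198]
ee_rot: [[1.0, -0.0, 0.001], [-0.0, -1.0, 0.001], [0.001, -0.001, -1.0]]
force: [-0.2, -0.7, 3.6]
finger_gap: 0.0329
gripper_force: 40.7
```

Request:
creep_tool:
  offsets:
    - {}
    - {}
    - {}
  finger_gap: 0.06

```text
clock: 42.75
tool_pos: [0.5345, 0.3971, 0.1187]
ee_rot: [[1.0, -0.0, -0.0], [-0.0, -1.0, -0.0], [-0.0, 0.0, -1.0]]
force: [-0.2, -0.4, -0.4]
finger_gap: 0.0601
gripper_force: 0.0
```

Request:
creep_tool:
  offsets:
    - {"tz":-30}
    - {"tz":-90}
    - {"tz":-140}
    - {"ty":30,"tz":-153}
    - {"tx":-10,"ty":90,"tz":-153}
    - {"tx":-20,"ty":150,"tz":-153}
    - {"tx":-35,"ty":200,"tz":-153}
    - {"tx":-50,"ty":250,"tz":-153}

```text
clock: 43.75
tool_pos: [0.484, 0.1453, 0.2718]
ee_rot: [[1.0, -0.001, 0.0], [-0.001, -1.0, 0.0], [0.0, -0.0, -1.0]]
force: [0.7, 0.5, 0.9]
finger_gap: 0.0599
gripper_force: 0.0
```

Request:
creep_tool:
  offsets:
    - {"tx":-10,"ty":50}
    - {"tx":-25,"ty":100}
    - {"tx":-40,"ty":150}
    - {"tx":-50,"ty":200}
    - {"tx":-54,"ty":230}
    - {"tx":-54,"ty":243}
    - {"tx":-54,"ty":243}
    - {"tx":-54,"ty":243}

```text
clock: 44.75
tool_pos: [0.4306, -0.0951, 0.2717]
ee_rot: [[1.0, 0.001, -0.0], [0.001, -1.0, 0.0], [-0.0, -0.0, -1.0]]
force: [1.1, 0.6, -0.1]
finger_gap: 0.0598
gripper_force: 0.0
```

Request:
creep_tool:
  offsets:
    - {"tz":50}
    - {"tz":110}
    - {"tz":160}
    - {"tz":176}
    - {"tz":179}
    - {"tz":179}
  finger_gap: 0.06
  grip_force: 40

```text
clock: 45.5
tool_pos: [0.4318, -0.0958, 0.0941]
ee_rot: [[1.0, 0.0, 0.003], [0.0, -1.0, 0.0], [0.003, -0.0, -1.0]]
force: [0.4, 0.1, -0.1]
finger_gap: 0.0602
gripper_force: 0.0
```

Request:
creep_tool:
  offsets:
    - {}
    - {}
    - {}
    - {}
    - {}
  finger_gap: 0
  grip_force: 40

```text
clock: 46.12
tool_pos: [0.432, -0.0955, 0.094]
ee_rot: [[1.0, 0.0, 0.003], [0.0, -1.0, 0.001], [0.003, -0.001, -1.0]]
force: [0.2, 1.2, 7.7]
finger_gap: 0.0331
gripper_force: 39.0
```

Request:
creep_tool:
  offsets:
    - {"tz":-20}
    - {"tz":-60}
    - {"tz":-110}
    - {"tz":-160}
    - {"tx":10,"ty":-20,"tz":-180}
    - {"tx":25,"ty":-60,"tz":-180}
    - {"tx":45,"ty":-105,"tz":-180}
    - {"tx":65,"ty":-150,"tz":-180}

```text
clock: 47.12
tool_pos: [0.4958, 0.0556, 0.2733]
ee_rot: [[1.0, -0.0, 0.001], [-0.0, -1.0, 0.001], [0.001, -0.001, -1.0]]
force: [0.7, -0.4, -1.5]
finger_gap: 0.0329
gripper_force: 40.3
```

Request:
creep_tool:
  offsets:
    - {"tx":20,"ty":-45}
    - {"tx":40,"ty":-90}
    - {"tx":60,"ty":-135}
    - {"tx":80,"ty":-180}
    - {"tx":100,"ty":-220}
    - {"tx":112,"ty":-242}
    - {"tx":114,"ty":-247}
    - {"tx":114,"ty":-247}

```text
clock: 48.12
tool_pos: [0.6092, 0.3002, 0.2728]
ee_rot: [[1.0, -0.001, -0.0], [-0.001, -1.0, -0.001], [-0.0, 0.001, -1.0]]
force: [-0.8, -1.0, -1.7]
finger_gap: 0.0325
gripper_force: 40.3
```

Request:
creep_tool:
  offsets:
    - {}
    - {}
    - {}

```text
clock: 48.5
tool_pos: [0.6095, 0.3007, 0.273]
ee_rot: [[1.0, -0.001, 0.0], [-0.001, -1.0, 0.0], [0.0, -0.0, -1.0]]
force: [-0.5, 0.7, -1.6]
finger_gap: 0.0329
gripper_force: 40.3
```

Request:
creep_tool:
  offsets:
    - {"tz":20}
    - {"tz":60}
    - {"tz":100}
    - {"tz":130}
    - {"tz":145}
    - {"tz":150}
    - {"tz":153}
    - {"tz":153}

```text
clock: 49.5
tool_pos: [0.6102, 0.3014, 0.1207]
ee_rot: [[1.0, -0.0, 0.001], [-0.0, -1.0, 0.001], [0.001, -0.001, -1.0]]
force: [-0.4, 0.4, -2.7]
finger_gap: 0.0327
gripper_force: 40.5
```

Request:
creep_tool:
  offsets:
    - {}
    - {}
    - {}
    - {}
  finger_gap: 0.06

```text
clock: 50.0
tool_pos: [0.6096, 0.3012, 0.1199]
ee_rot: [[1.0, -0.0, 0.0], [-0.0, -1.0, 0.0], [0.0, -0.0, -1.0]]
force: [0.9, -0.5, 0.4]
finger_gap: 0.0599
gripper_force: 0.0
```

Request:
creep_tool:
  offsets:
    - {"tz":-30}
    - {"tz":-90}
    - {"tz":-140}
    - {"ty":30,"tz":-153}
    - {"tx":-10,"ty":80,"tz":-153}
    - {"tx":-25,"ty":130,"tz":-153}
    - {"tx":-40,"ty":180,"tz":-153}
    - {"tx":-55,"ty":230,"tz":-153}

```text
clock: 51.0
tool_pos: [0.553, 0.0684, 0.272]
ee_rot: [[1.0, -0.001, -0.001], [-0.001, -1.0, -0.0], [-0.001, 0.0, -1.0]]
force: [0.4, -0.4, -0.3]
finger_gap: 0.0597
gripper_force: 0.0
```

Request:
creep_tool:
  offsets:
    - {"tx":-15,"ty":50}
    - {"tx":-30,"ty":100}
    - {"tx":-45,"ty":150}
    - {"tx":-58,"ty":195}
    - {"tx":-62.5,"ty":222}
    - {"tx":-62.5,"ty":228}
    - {"tx":-62.5,"ty":228}
    - {"tx":-62.5,"ty":228}

```text
clock: 52.0
tool_pos: [0.4922, -0.1554, 0.2724]
ee_rot: [[1.0, 0.002, -0.001], [0.002, -1.0, 0.001], [-0.001, -0.001, -1.0]]
force: [0.3, 1.3, -0.3]
finger_gap: 0.06
gripper_force: 0.0
```

Request:
creep_tool:
  offsets:
    - {"tz":50}
    - {"tz":110}
    - {"tz":160}
    - {"tz":176}
    - {"tz":179.5}
    - {"tz":179.5}
  finger_gap: 0.06
  grip_force: 40

```text
clock: 52.75
tool_pos: [0.4933, -0.1571, 0.0947]
ee_rot: [[1.0, 0.0, 0.003], [0.0, -1.0, -0.0], [0.003, 0.0, -1.0]]
force: [0.8, -0.8, 0.4]
finger_gap: 0.06
gripper_force: 0.0
```

Request:
creep_tool:
  offsets:
    - {}
    - {}
    - {}
    - {}
    - {}
  finger_gap: 0
  grip_force: 40

```text
clock: 53.38
tool_pos: [0.4933, -0.157, 0.0948]
ee_rot: [[1.0, -0.0, 0.003], [-0.0, -1.0, 0.0], [0.003, -0.0, -1.0]]
force: [-0.4, -0.0, 7.2]
finger_gap: 0.0325
gripper_force: 39.1
```

Request:
creep_tool:
  offsets:
    - {"tz":-20}
    - {"tz":-60}
    - {"tz":-110}
    - {"tz":-160}
    - {"ty":-20,"tz":-180}
    - {"ty":-60,"tz":-180}
    - {"ty":-110,"tz":-180}
    - {"ty":-160,"tz":-180}

```text
clock: 54.38
tool_pos: [0.4917, 0.0046, 0.2738]
ee_rot: [[1.0, -0.001, 0.001], [-0.001, -1.0, 0.001], [0.001, -0.001, -1.0]]
force: [0.6, 0.3, -2.6]
finger_gap: 0.0329
gripper_force: 40.5
```

Request:
creep_tool:
  offsets:
    - {"ty":-50}
    - {"tx":5,"ty":-100}
    - {"tx":10,"ty":-150}
    - {"tx":15,"ty":-200}
    - {"tx":20,"ty":-250}
    - {"tx":21,"ty":-285}
    - {"tx":21,"ty":-300}
    - {"tx":21,"ty":-300}

```text
clock: 55.38
tool_pos: [0.5129, 0.303, 0.2733]
ee_rot: [[1.0, 0.001, -0.0], [0.001, -1.0, -0.001], [-0.0, 0.001, -1.0]]
force: [-0.1, -1.3, -1.2]
finger_gap: 0.0329
gripper_force: 40.5
```

Request:
creep_tool:
  offsets:
    - {}
    - {}
    - {}

```text
clock: 55.75
tool_pos: [0.5133, 0.3022, 0.2734]
ee_rot: [[1.0, -0.002, -0.0], [-0.002, -1.0, 0.0], [-0.0, -0.0, -1.0]]
force: [-0.4, 0.5, -0.8]
finger_gap: 0.0327
gripper_force: 40.5
```

Lower, release, lift and back away, then check.

In the tool's units: 0.153 m is 153, 0.15 m is 150.

Request:
creep_tool:
  offsets:
    - {"tz":20}
    - {"tz":60}
    - {"tz":100}
    - {"tz":130}
    - {"tz":145}
    - {"tz":150}
    - {"tz":153}
    - {"tz":153}

```text
clock: 56.75
tool_pos: [0.5136, 0.3034, 0.1211]
ee_rot: [[1.0, -0.0, 0.001], [-0.0, -1.0, 0.001], [0.001, -0.001, -1.0]]
force: [-0.6, 0.1, -1.4]
finger_gap: 0.0323
gripper_force: 40.7
```

Request:
creep_tool:
  offsets:
    - {}
    - {}
    - {}
    - {}
  finger_gap: 0.06

```text
clock: 57.25
tool_pos: [0.5131, 0.3032, 0.1204]
ee_rot: [[1.0, -0.0, 0.0], [-0.0, -1.0, 0.0], [0.0, -0.0, -1.0]]
force: [0.3, -0.0, -0.2]
finger_gap: 0.0602
gripper_force: 0.0
```

Request:
creep_tool:
  offsets:
    - {"tz":-30}
    - {"tz":-90}
    - {"tz":-140}
    - {"ty":30,"tz":-153}
    - {"ty":80,"tz":-153}
    - {"ty":100,"tz":-153}
    - {"ty":100,"tz":-153}
    - {"ty":100,"tz":-153}

```text
clock: 58.25
tool_pos: [0.5129, 0.2051, 0.273]
ee_rot: [[1.0, 0.002, -0.0], [0.002, -1.0, 0.001], [-0.0, -0.001, -1.0]]
force: [-0.7, -0.0, 0.4]
finger_gap: 0.0598
gripper_force: 0.0
```

Run:
```python
from h import *
from plant import capture
c=capture('wrist'); cv2.imwrite('pics/w6.png',c['color'][:,:,::-1])
w=cloud(c);h=hsv(c);H,S=h[...,0].astype(int),h[...,1]
for n in('red','yellow','blue'):
    m=(cmask(c,n) if n!='blue' else (H>100)&(H<130)&(S>70))&(w[...,2]>.136)&(w[...,2]<.15)
    v,u=np.nonzero(m);e,r=cv2.minEnclosingCircle(np.c_[u,v].astype(np.float32));print(n,plane(c,e,.1405),np.nanmean(w[m],0))
m=(H>=5)&(H<19)&(S>130)&(w[...,0]<.5)&(w[...,1]<.1)&(w[...,1]>0)&(w[...,2]>.04);print('pad',np.nanmedian(w[m],0))
```

```text
red [0.53141904 0.39819324 0.1405    ] [0.53233274 0.39775778 0.14088718]
yellow [0.5133818  0.30214707 0.1405    ] [0.51320591 0.30232673 0.14074768]
blue [0.6080743  0.30358669 0.1405    ] [0.60873971 0.30231408 0.14076319]
pad [0.45788565 0.04815483 0.05284046]
```

View pics/w6.png

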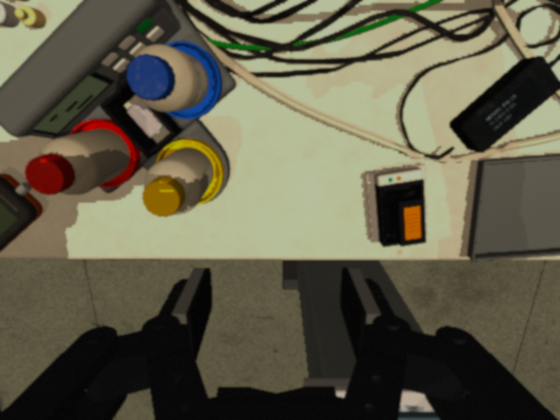

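Each bottle stands in the cup of its cap's colour: blue (150,75), red (50,173), yellow (165,195). The pack is in the charger at (412,222). The job is ready to hand in.

```bash
python3 -c "
from plant import manip
print(manip.finish_job())"
```

```text
the job is handed in; nothing more can be done
None
```

I handed the job in at about 58 s: the last camera check showed each bottle upright within a few mm of the centre of its own-coloured cup and the battery pack upright in the charger's pocket, but no verdict was returned.

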